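# Load the block incubator and start it

## Robot

A 7-joint arm with a two-finger parallel gripper is mounted at the origin on the work surface. World frame = base frame: x ahead of the robot, y to its left, z up, the work surface at z = 0. Lengths are in m, angles in rad, forces in N, time in s.
With the tool pointing down it reaches from about 0.4 to 0.85 m from the base axis. Payload 4.5 kg.
Tool frame: the origin (TCP) lies on the centre line of the jaws, within the pads' length; the fingertips stand 11 mm ahead of it and the grasp point (between the pads) lies 8 mm behind it; z points along the fingers, y is the line along which they close (so a half turn about z gives the same grasp; the last joint's range is limited). The gripper opens to 88 mm and grips with 3 to 60 N. Pads are 18 mm wide; open, the fingers measure 123 mm over their backs; the gripper's body (75 mm by 187 mm) begins 45 mm behind the grasp point.
Start: joints at [0.034, 0.689, -0.195, 1.565, 0.157, 0.902, -0.215], TCP at [0.625, 0, 0.25] pointing down, gripper open.
Joint ranges: [-3.01, 3.01], [-0.46, 2.08], [-1.47, 1.51], [0.13, 2.56], [-1, 4.14], [0.04, 2.09], [-2.66, 2.66]. Speed limits (rad/s): [2.57, 2.57, 3.14, 3.14, 3.14, 3.14, 3.14].

## Interface

Orientations are given as a unit quaternion [x, y, z, w].
In Python, from plant import * gives the robot as it stands. The module is installed in compiled form; this text tells all that it offers.
- The arm moves only by the tool send_rows, never from a script. Its argument "motion" is a list of rows, each an object of numbers: "x", "y", "z": the shift along the tool's x, y, z in cm; "rx", "ry", "rz": the turn, a rotation vector about the tool's x, y, z in rad; "jaw": the finger opening in cm, from 0 to 8.81. In form: [{"x": .., "y": .., "z": .., "rx": .., "ry": .., "rz": .., "jaw": ..}, ...]. A call has exactly 5 rows; each row shifts and turns the commanded pose from where the row before left it, along the tool's axes as they then stand; what a row does not reach is not made up. A row lasts 1/10 s, in which the tool goes at most 50 mm and 8.59 degrees, less where a joint would pass 70% of its speed; a pose out of reach is approached as far as the arm can. A call is refused whole if a number of a shift passes 5 or a number of a turn 0.15, either way. A call with a gripper value outside its range is refused whole. The fingers move at their own pace and stop on an object; "grip_force" is the grip in N (left out, the last holds). Time passes only in rows, so rows that do not move let the fingers close, or fill a call up. It gives the time, the measured TCP pose, the force, the opening and the grip force at its end, in the units of the state.
- get_state(): the state, without advancing time (a new reading comes with each control period).
- snapshot(name): name is "scene" or "side" or "wrist"; returns a dict with "img" (384x512x3 uint8, red, green, blue), "vertical_fov" (degrees; the focal length in pixels is half the picture's height over the tangent of half this angle, whatever the lens; pixels are square), "cx", "cy" (the principal point, pixels), "D" ([k1, k2, p1, p2, k3] as OpenCV has them; the pictures are not rectified), "extrinsics" (4x4, takes a point from camera to world coordinates). Camera axes: x right, y up, looking along -z (the intrinsics and any distortion apply to the point x, -y, -z); pixel columns grow to the right and rows downward; lengths in m; the calibration is good to about 2 mm. A picture is of the moment at which its call begins. There is no depth.
- finish_job(): hands the job in; it is judged then, once.
The state is a dict: "clock": time; "q": joint angles; "qd": joint speeds; "joint_torque": joint torques, N m; "tool_pos": TCP position; "eef_rot": TCP orientation; "contact_force": force on the tool from outside, world axes, zero at the start; "moment": the same for the moment, N m; "opening": opening from 0.0 (shut) to 1.0 (fully open); "finger_force": force on a finger pad.
Only numpy, scipy, OpenCV 4.12 (cv2) and the standard library are available. Lean on these libraries where they do the work, as an engineer would, in place of code of your own. Each camera call takes 0.05 s, during which the arm holds its last target. There are 200 camera calls.

## Task

Take the capped specimen tube out of the blue tray, put it in the empty well of the block incubator, press it gently (under 25 N) down until it stands on the well's floor, and let go of it. Only then start the run: with a fingertip, press down the raised far half of the incubator's black rocker switch until it snaps over and rests on its stop, without forcing it (under 18 N). Leave the other tubes, the cup and the loose things on the bench as they are.

Things in the scene. Friction and masses are not known exactly. Their poses are not given: they have to be found in the camera images.
- tube_mid (a point): Centre, half-way up, of the specimen tube to be loaded: clear tube 27 mm across, 92 mm tall over all, 30 to 65 g, tapering over its lowest 10 mm to a 17 mm foot; white cap 31 mm across and 15 mm high, its centre 38.5 mm above this point: grip it there. It stands in the blue tray. z is up the tube.
- free_well_floor (a point): Centre of the floor of the one empty well (any of the three). Round hole 28.9 mm across, 50 mm deep, mouth bevelled 2 mm. A sprung steel pad in its back wall, 26 mm above the floor, drags on the tube with 2 to 5 N, so it does not drop home by itself. A seated tube has its centre 46 mm above this point and leans up to 1 mm off the axis.
- incubator: White dry-block incubator, 260 mm (x) by 230 mm (y), fixed; origin under its centre, x points from its front (towards the robot) to its back. Metal block with three upright wells in a row along y, 55 mm apart, 55 mm behind the origin, top 102 mm above the bench. The grey front panel slopes 0.12 rad, rising to the back; on it a black rocker switch on the right (-y) and a display on the left.
- switch_mount (a point): Centre of the rocker switch, on the panel's surface (fixed to the incubator, same axes). Black concave paddle, 46 mm long (x) and 28 mm wide, axle along y right under this point, in a white collar 56 x 38 mm. The collar's rim stands 0 to 12 mm above the panel: it differs, is not told and must be felt for. Above the rim, square to the panel: a half that is down 3.5 mm, the raised half's end 10 mm.
- rocker (a joint): 0 = off (far, +x, half raised 0.3 rad from the panel's slope), 0.30 = on (far half down on its hard stop, in line with the panel). Over-centre: 18 mm from the axle it resists with some 6 N at first, less and less up to dead centre at 0.255, then snaps to the stop. Travel there 5.5 mm, the snap only the last 0.8 mm. Let go before dead centre, it springs back to off.
- tube_b: Another such capped tube, already standing in a well of the incubator (origin at its foot). Leave it.
- tube_c: A third such tube, in another well. Leave it.
- tray: Blue tray, 130 mm (x) by 210 mm (y), rim 22 mm high, floor 4 mm thick, fixed to the bench, origin under its centre. The tube and the cup stand in it side by side, about 100 mm apart.
- cup: Lidded specimen cup, 63 mm across and 52 mm tall, in the tray (origin at its foot). Leave it.
- sanitiser: Pump bottle, 64 mm across, 188 mm tall, left of the incubator. Leave it.
- calculator: Flat calculator, 155 x 90 x 14 mm. Leave it.
- marker: Marker pen, 137 mm long, 14 mm thick, lying in front. Leave it.
- stapler: Stapler, 140 x 34 x 60 mm, behind the tray. Leave it.
Things that resemble listed ones, but are neither listed nor needed, are in the scene too. Leave any purple or yellow look-alike of the part that bears tube_mid alone.

How it is judged:
By the outcome, as a careful person would: the job done as asked, in the order asked, and still so for the second after the job is handed in, with the robot touching nothing.
It also fails if it takes over 58 s, if anything falls off the work surface, if the arm or the gripper's body presses on something with over 40 N, if the wrist force passes 120 N, or if a joint passes its speed limit or range.

## Working session

There is one attempt and no reset: what is moved stays moved. The work goes in short steps, Python scripts to look and compute and a tool call to move; the robot and the scene stay as the last step left them, time stands still between calls to the robot, and variables do not carry over. Pictures are saved under pics/ and viewed, at most 10 in all, crops included, and the job is handed in when it is done.

Besides the shell and the picture viewer there is one more tool, called as name(argument=value, ...), one argument or row to a line, values as JSON. send_rows: Moves the arm, as the interface text tells. Its arguments: {"type":"object","properties":{"motion":{"type":"array"},"grip_force":{"type":"number"}},"required":["motion"]}

```bash
mkdir -p pics
cat > h.py <<'E'
from plant import *
import numpy as np, cv2, pickle
from scipy.spatial.transform import Rotation as R
def K(s):
    f=192/np.tan(np.radians(s["vertical_fov"])/2)
    return np.array([[f,0,s["cx"]],[0,f,s["cy"]],[0,0,1.]])
def snap(n,tag):
    s=snapshot(n); pickle.dump(s,open(f"{tag}.pkl","wb")); cv2.imwrite(f"pics/{tag}.png",s["img"][...,::-1]); return s
def load(tag): return pickle.load(open(f"{tag}.pkl","rb"))
def ray(s,uv):
    p=cv2.undistortPoints(np.array([[uv]],float),K(s),np.array(s["D"],float)).ravel()
    E=np.array(s["extrinsics"]); d=E[:3,:3]@np.array([p[0],-p[1],-1.]); return E[:3,3],d/np.linalg.norm(d)
def atz(s,uv,z):
    o,d=ray(s,uv); return o+d*(z-o[2])/d[2]
def tri(*rs):
    A=0;b=0
    for o,d in rs:
        P=np.eye(3)-np.outer(d,d);A=A+P;b=b+P@o
    x=np.linalg.solve(A,b); return x,[np.linalg.norm((np.eye(3)-np.outer(d,d))@(x-o)) for o,d in rs]
def proj(s,X):
    E=np.array(s["extrinsics"]); X=np.atleast_2d(X); c=(X-E[:3,3])@E[:3,:3]; c=c*[1,-1,-1]
    return cv2.projectPoints(c,np.zeros(3),np.zeros(3),K(s),np.array(s["D"],float))[0].reshape(-1,2)
E
python3 - <<'E'
from h import *
a=[snap(n,n+"0") for n in("scene","side","wrist")]
for s in a: print(np.round(s["extrinsics"],3).tolist(),s["vertical_fov"],s["cx"],s["cy"],s["D"])
m=np.vstack([np.hstack([cv2.resize(a[0]["img"],(400,300)),cv2.resize(a[1]["img"],(400,300))]),np.hstack([cv2.resize(a[2]["img"],(400,300))]*2)])
cv2.imwrite("pics/m.png",m[...,::-1])
print(get_state())
E
```

```text
[[0.745, -0.39, 0.542, 1.145], [0.667, 0.422, -0.614, -0.75], [0.01, 0.818, 0.575, 0.749], [0.0, 0.0, 0.0, 1.0]] 48.65204113764575 255.45421795087873 193.19067878075984 [-0.15946829  0.          0.          0.          0.        ]
[[-0.917, 0.288, -0.276, 0.144], [-0.399, -0.665, 0.632, 0.823], [-0.001, 0.69, 0.724, 1.073], [0.0, 0.0, 0.0, 1.0]] 45.95206073437092 256.9310956362013 189.16069139870766 [0.04688343 0.         0.         0.         0.        ]
[[1.0, 0.001, 0.0, 0.625], [-0.001, 0.953, 0.304, 0.078], [-0.0, -0.304, 0.953, 0.383], [0.0, 0.0, 0.0, 1.0]] 69.12137201916622 255.84694162241374 190.96139286032425 [-0.06115588  0.          0.          0.          0.        ]
{'clock': 0.15, 'q': array([ 0.03379825,  0.68979925, -0.19450121,  1.56609658,  0.15730941,
        0.90249612, -0.21513386]), 'qd': array([ 6.35655906e-04, -3.16307665e-03, -1.96060219e-03, -3.28698922e-03,
       -3.10301157e-03,  1.58150616e-03,  7.75843138e-05]), 'joint_torque': array([-1.46674727e-03, -5.27863634e+01, -1.26819178e+00, -1.53587687e+01,
       -5.24473807e-02,  3.92338901e-03,  1.12435155e-04]), 'tool_pos': array([ 6.24535879e-01, -4.99647462e-05,  2.49090923e-01]), 'eef_rot': array([ 7.07100306e-01,  7.07112905e-01, -5.41429971e-04, -4.52114513e-04]), 'contact_force': array([-0.23751373,  0.04038308,  0.18602789]), 'moment': array([-0.03309522,  0.02889875, -0.00011817]), 'finger_force': 0.0, 'opening': 0.9999304898233036}
```

View pics/scene0.png

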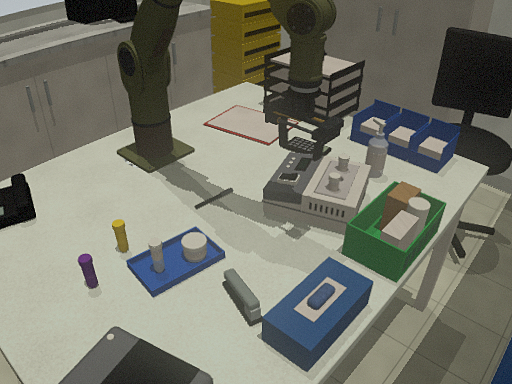

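View pics/side0.png

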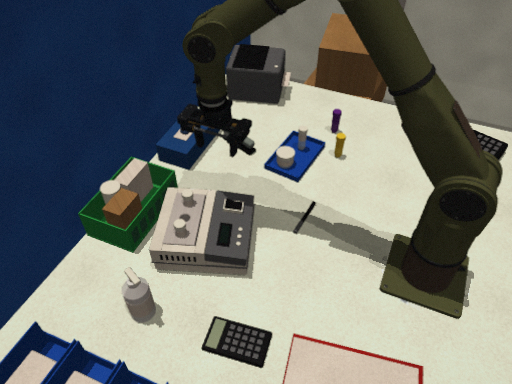

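The scene view shows the white-capped tube at about (157,241) in the blue tray, next to the cup (195,243). The purple (87,260) and yellow (120,225) look-alikes stand outside the tray. The incubator is at about (318,190). In the side view the tube cap is at (303,131), and the incubator caps are at (187,197) and (180,225). I'm enlarging these to confirm.

Run:
```python
from h import *
a,b=load("scene0")["img"],load("side0")["img"]
def c(i,x,y,w=100,h=75): return cv2.resize(i[y:y+h,x:x+w],(400,300),interpolation=cv2.INTER_CUBIC)
m=np.vstack([np.hstack([c(a,125,222),c(a,262,140,120,90)]),np.hstack([c(b,255,105),c(b,145,180,120,90)])])
cv2.imwrite("pics/crop0.png",m[...,::-1])
```

```text
(no output)
```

View pics/crop0.png

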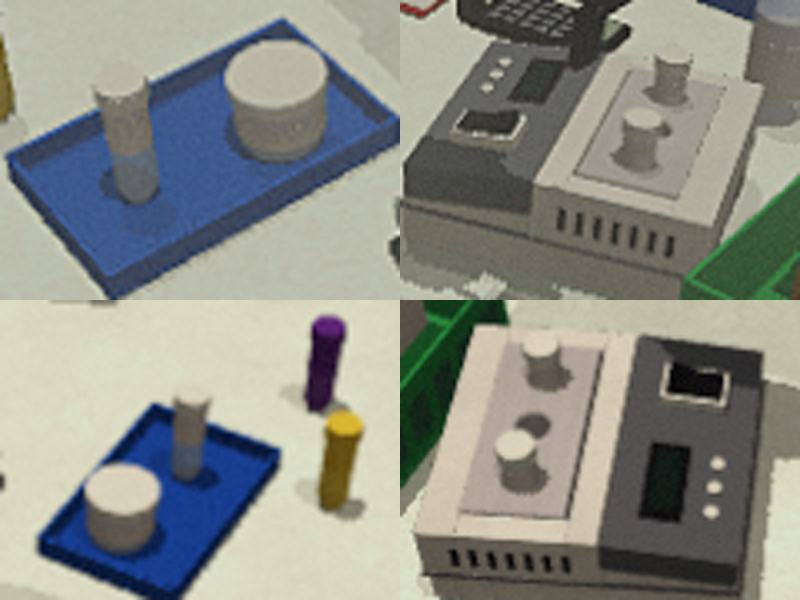

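View pics/wrist0.png

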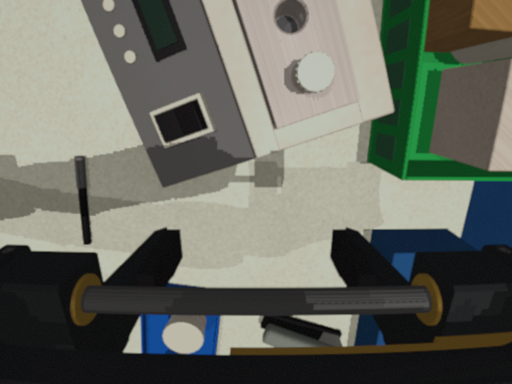

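The tube to take is the clear one with the white cap in the tray, at scene (155.5,241) and side (303,128). The purple and yellow ones stand outside the tray, so they aren't it. The middle well is empty, at wrist (291,16) and side (185,217). The rocker is at wrist (181,120), where the image's x axis is world +x and up is +y.

Run:
```python
from h import *
a,b,w=load("scene0"),load("side0"),load("wrist0")
print("tube",atz(a,(155.5,241),.096),atz(b,(303,128),.096),tri(ray(a,(155.5,241)),ray(b,(303,128))))
print("well wrist",atz(w,(291,16),.102),"capR",atz(w,(315,68),.144))
print("caps",tri(ray(a,(262+643*.3-120,140+118*.3)),ray(b,(145+143*.3,180+47*.3))))
print("caps",tri(ray(a,(262+273*.3,140+54*.3)),ray(b,(145+117*.3,180+144*.3))))
print("caps",tri(ray(a,(262+243*.3,140+118*.3)),ray(b,(145+143*.3,180+47*.3)),ray(w,(315,68))))
s=(262+90*.3,140+122*.3);t=(145+296*.3,180+82*.3)
print("switch",tri(ray(a,s),ray(b,t),ray(w,(181,120))))
p=[atz(w,u,.102) for u in((240,44),(359,105))]; print(p)
```

```text
tube [ 0.48855052 -0.35343875  0.096     ] [ 0.48657667 -0.3563226   0.096     ] (array([ 0.4873039 , -0.35418327,  0.09647391]), [np.float64(0.0015124725863943519), np.float64(0.0015124725863944319)])
well wrist [0.65651145 0.15444058 0.102     ] capR [0.67209303 0.10541361 0.144     ]
caps (array([0.67141169, 0.10487051, 0.14027379]), [np.float64(0.0019732666963463348), np.float64(0.001973266696346316)])
caps (array([0.63646493, 0.20669222, 0.14268815]), [np.float64(0.0015062053021749314), np.float64(0.0015062053021747276)])
caps (array([0.67184272, 0.10519273, 0.14045391]), [np.float64(0.0014324878721838161), np.float64(0.0025220073844973417), np.float64(0.0011086442092643892)])
switch (array([0.551116  , 0.06194396, 0.10430235]), [np.float64(0.002060921476449564), np.float64(0.002630875913484514), np.float64(0.0006439580050790433)])
[array([0.61018791, 0.13079969, 0.102     ]), array([0.72550993, 0.0768602 , 0.102     ])]
```

send_rows(
  motion=[
    {"x":-3.5,"y":-1.37},
    {"x":-3.5,"y":-1.37},
    {"x":-3.5,"y":-1.37},
    {"x":-3.5,"y":-1.37},
    {"x":-3.5,"y":-1.37},
  ],
  grip_force=15,
)

```text
schema error: expected keys x, y, z, rx, ry, rz, jaw
```

send_rows(
  motion=[
    {"x":-3.5,"y":-1.37,"z":1.5},
    {"x":-3.5,"y":-1.37,"z":1.5},
    {"x":-3.5,"y":-1.37,"z":1.5},
    {"x":-3.5,"y":-1.37,"z":1.5},
    {"x":-3.5,"y":-1.37,"z":1.5},
  ],
)

```text
schema error: expected keys x, y, z, rx, ry, rz, jaw
```

Run:
```python
from h import *
snap("wrist","w1"); s=get_state(); print(s["clock"],s["tool_pos"],s["eef_rot"],s["q"],s["contact_force"])
```

```text
0.2 [ 6.24651408e-01 -3.12834738e-05  2.49233641e-01] [ 7.07086082e-01  7.07127276e-01 -4.08489056e-04 -3.48551226e-04] [ 0.03380404  0.68965437 -0.19452921  1.56590318  0.15730127  0.9024963
 -0.2150804 ] [-0.29262279  0.34375492  0.03817612]
```

View pics/w1.png

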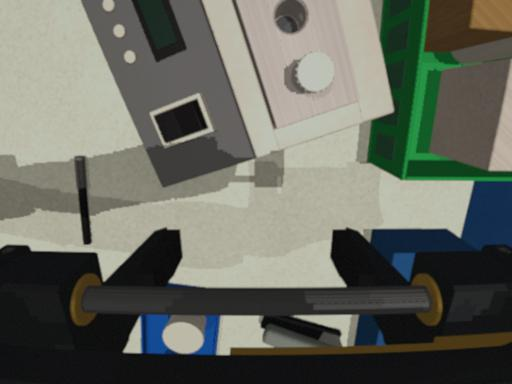

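The schema needs all seven keys, so the arm didn't move and the picture is the same as before.

send_rows(
  motion=[
    {"x":-3.5,"y":-1.37,"z":0,"rx":0,"ry":0,"rz":0,"jaw":6},
    {"x":-3.5,"y":-1.37,"z":0,"rx":0,"ry":0,"rz":0,"jaw":6},
    {"x":-3.5,"y":-1.37,"z":0,"rx":0,"ry":0,"rz":0,"jaw":6},
    {"x":-3.5,"y":-1.37,"z":0,"rx":0,"ry":0,"rz":0,"jaw":6},
    {"x":-3.5,"y":-1.37,"z":0,"rx":0,"ry":0,"rz":0,"jaw":6},
  ],
  grip_force=15,
)

```text
clock: 0.7
tool_pos: [0.5557, -0.1763, 0.2496]
eef_rot: [0.707, 0.707, -0.0, -0.0]
contact_force: [-0.1, -0.0, -0.3]
opening: 0.68
finger_force: 0.0
```

send_rows(
  motion=[
    {"x":-3.5,"y":-1.37,"z":1.5,"rx":0,"ry":0,"rz":0,"jaw":6},
    {"x":-3.5,"y":-1.37,"z":1.5,"rx":0,"ry":0,"rz":0,"jaw":6},
    {"x":-3.5,"y":-1.37,"z":1.5,"rx":0,"ry":0,"rz":0,"jaw":6},
    {"x":-3.5,"y":-1.37,"z":1.5,"rx":0,"ry":0,"rz":0,"jaw":6},
    {"x":-3.5,"y":-1.37,"z":1.5,"rx":0,"ry":0,"rz":0,"jaw":6},
  ],
)

```text
clock: 1.2
tool_pos: [0.4873, -0.3513, 0.174]
eef_rot: [0.707, 0.707, 0.0, -0.0]
contact_force: [1.0, 0.0, -0.9]
opening: 0.683
finger_force: 0.0
```

Run:
```python
from h import *
snap("wrist","w1"); s=get_state(); print(s["clock"],s["tool_pos"],s["eef_rot"],s["q"],s["contact_force"],s["opening"])
```

```text
1.25 [ 0.48142642 -0.35932151  0.17147312] [ 0.71046812  0.70371723 -0.00404775 -0.00085706] [ 0.67995038  0.75983231 -0.21010059  1.71112917  0.23666674  0.69942664
  0.33395704] [-2.19371253 -5.18041477 -1.10741736] 0.6796174190144723
```

View pics/w1.png

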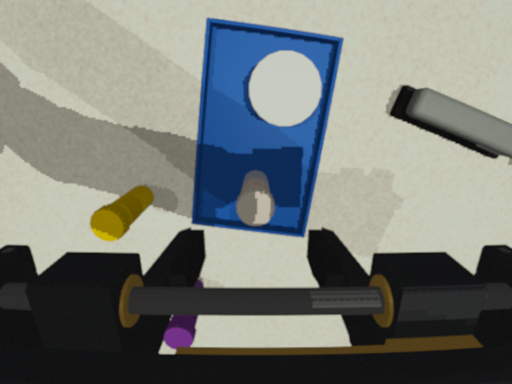

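The wrist view shows the tube at (255,205) with its cap between the fingers, and the cup at (285,88). Purple is at (180,330) and yellow at (110,222). I need to check how much room the fingers have.

Run:
```python
from h import *
a,b=load("scene0"),load("side0")
w=snap("wrist","w2"); s=get_state(); print(s["clock"],s["tool_pos"],s["eef_rot"],s["opening"])
print("purple",tri(ray(a,(86,258)),ray(b,(336.5,112))),"yellow",tri(ray(a,(119,222)),ray(b,(341,136.5))))
# cap ring in w2
g=cv2.cvtColor(w["img"],cv2.COLOR_RGB2GRAY); 
im=w["img"].astype(int); m=((abs(im[...,0]-im[...,2])<70)&(im[...,0]>90)).astype(np.uint8)
m[:150]=0;m[245:]=0;m[:,:215]=0;m[:,300:]=0
for r in range(165,240,5): print(r,''.join('#' if v else '.' for v in m[r,215:300]))
cv2.imwrite("pics/c2.png",cv2.resize(w["img"][150:250,190:320],None,fx=5,fy=5,interpolation=cv2.INTER_CUBIC)[...,::-1])
for z in(.096,.081):
  t=np.linspace(0,2*np.pi,8,endpoint=False)
  c=np.c_[.4873+.0155*np.cos(t),-.3543+.0155*np.sin(t),0*t+z]; print(proj(w,c).round(0).astype(int).tolist())
```

```text
1.3 [ 0.48261369 -0.3565833   0.17230191] [ 0.71059929  0.70358859 -0.00316882 -0.00130446] 0.6844048774644277
purple (array([ 0.41027667, -0.49593477,  0.08883124]), [np.float64(0.0011706675445098045), np.float64(0.0011706675445099432)]) yellow (array([ 0.35697965, -0.36974826,  0.09015748]), [np.float64(0.0010962324714527012), np.float64(0.001096232471452554)])
165 .....................................................................................
170 ............................................#.###....................................
175 .....................................######################..........................
180 ...................................##########################........................
185 ..................................#############################......................
190 ...............................###################################...................
195 .............................######################################..................
200 .............................#######################################.................
205 ...............................###################################...................
210 .................................##############################......................
215 .......................................####################..........................
220 ########.............................................................................
225 ####################################################.................................
230 #####################################################################################
235 #####################################################################################
[[283, 198], [277, 185], [263, 180], [249, 185], [244, 199], [250, 211], [263, 216], [277, 211]]
[[281, 192], [276, 180], [263, 175], [250, 180], [245, 193], [250, 205], [263, 210], [276, 205]]
```

View pics/c2.png

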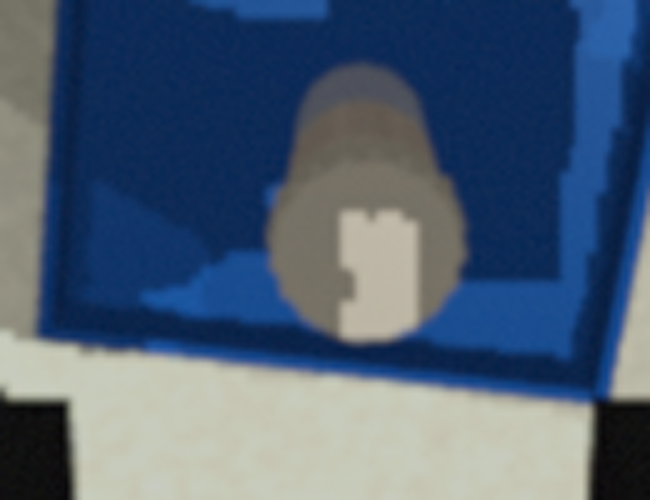

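The cap's top centre is at wrist (263.6,200), against a predicted (263,198), so the target is (0.4878, -0.3555). The look-alikes are over 70 mm clear. Descending to TCP z 0.0805.

send_rows(
  motion=[
    {"x":-0.5,"y":0,"z":0,"rx":0,"ry":0,"rz":0,"jaw":6},
    {"x":0,"y":0,"z":1.2,"rx":0,"ry":0,"rz":0,"jaw":6},
    {"x":0,"y":0,"z":2,"rx":0,"ry":0,"rz":0,"jaw":6},
    {"x":0,"y":0,"z":2,"rx":0,"ry":0,"rz":0,"jaw":6},
    {"x":0,"y":0,"z":2,"rx":0,"ry":0,"rz":0,"jaw":6},
  ],
)

```text
clock: 1.8
tool_pos: [0.4893, -0.3531, 0.1019]
eef_rot: [0.706, 0.708, 0.001, 0.0]
contact_force: [0.4, 0.3, 0.4]
opening: 0.681
finger_force: 0.0
```

send_rows(
  motion=[
    {"x":0,"y":0,"z":1.3,"rx":0,"ry":0,"rz":0,"jaw":6},
    {"x":0,"y":0,"z":0.7,"rx":0,"ry":0,"rz":0,"jaw":6},
    {"x":0,"y":0,"z":0,"rx":0,"ry":0,"rz":0,"jaw":6},
    {"x":0,"y":0,"z":0,"rx":0,"ry":0,"rz":0,"jaw":6},
    {"x":0,"y":0,"z":0,"rx":0,"ry":0,"rz":0,"jaw":6},
  ],
)

```text
clock: 2.3
tool_pos: [0.4886, -0.3553, 0.0836]
eef_rot: [0.707, 0.707, 0.0, 0.001]
contact_force: [0.3, -0.7, 0.7]
opening: 0.683
finger_force: 0.0
```

send_rows(
  motion=[
    {"x":0,"y":0,"z":0.3,"rx":0,"ry":0,"rz":0,"jaw":6},
    {"x":0,"y":0,"z":0,"rx":0,"ry":0,"rz":0,"jaw":5},
    {"x":0,"y":0,"z":0,"rx":0,"ry":0,"rz":0,"jaw":4},
    {"x":0,"y":0,"z":0,"rx":0,"ry":0,"rz":0,"jaw":3.4},
    {"x":0,"y":0,"z":0,"rx":0,"ry":0,"rz":0,"jaw":2.5},
  ],
)

```text
clock: 2.8
tool_pos: [0.4881, -0.355, 0.0798]
eef_rot: [0.707, 0.707, 0.0, 0.0]
contact_force: [-0.4, -0.0, 0.9]
opening: 0.343
finger_force: 0.1
```

send_rows(
  motion=[
    {"x":0,"y":0,"z":0,"rx":0,"ry":0,"rz":0,"jaw":2},
    {"x":0,"y":0,"z":0,"rx":0,"ry":0,"rz":0,"jaw":2},
    {"x":0,"y":0,"z":0,"rx":0,"ry":0,"rz":0,"jaw":2},
    {"x":0,"y":0,"z":0,"rx":0,"ry":0,"rz":0,"jaw":2},
    {"x":0,"y":0,"z":0,"rx":0,"ry":0,"rz":0,"jaw":2},
  ],
  grip_force=20,
)

```text
clock: 3.3
tool_pos: [0.4881, -0.355, 0.0798]
eef_rot: [0.707, 0.707, 0.0, 0.0]
contact_force: [-0.4, 1.0, 2.1]
opening: 0.326
finger_force: 20.0
```

send_rows(
  motion=[
    {"x":0,"y":0,"z":-0.5,"rx":0,"ry":0,"rz":0,"jaw":2},
    {"x":0,"y":0,"z":-1.5,"rx":0,"ry":0,"rz":0,"jaw":2},
    {"x":0,"y":0,"z":-2.5,"rx":0,"ry":0,"rz":0,"jaw":2},
    {"x":0,"y":0,"z":-3,"rx":0,"ry":0,"rz":0,"jaw":2},
    {"x":0,"y":0,"z":-3,"rx":0,"ry":0,"rz":0,"jaw":2},
  ],
  grip_force=30,
)

```text
clock: 3.8
tool_pos: [0.488, -0.3549, 0.1868]
eef_rot: [0.707, 0.707, 0.0, 0.0]
contact_force: [0.4, 0.8, -1.2]
opening: 0.323
finger_force: 30.0
```

send_rows(
  motion=[
    {"x":1,"y":0.3,"z":-3,"rx":0,"ry":0,"rz":0,"jaw":2},
    {"x":2,"y":0.6,"z":-2,"rx":0,"ry":0,"rz":0,"jaw":2},
    {"x":3,"y":1,"z":-1,"rx":0,"ry":0,"rz":0,"jaw":2},
    {"x":3.5,"y":1.2,"z":0,"rx":0,"ry":0,"rz":0,"jaw":2},
    {"x":3.5,"y":1.2,"z":0,"rx":0,"ry":0,"rz":0,"jaw":2},
  ],
)

```text
clock: 4.3
tool_pos: [0.5315, -0.224, 0.2466]
eef_rot: [0.707, 0.707, 0.001, 0.001]
contact_force: [1.5, 0.3, -1.0]
opening: 0.32
finger_force: 30.0
```

send_rows(
  motion=[
    {"x":3.5,"y":1.2,"z":0,"rx":0,"ry":0,"rz":0,"jaw":2},
    {"x":3.5,"y":1.2,"z":0,"rx":0,"ry":0,"rz":0,"jaw":2},
    {"x":3.5,"y":1.2,"z":0,"rx":0,"ry":0,"rz":0,"jaw":2},
    {"x":3.5,"y":1.2,"z":0,"rx":0,"ry":0,"rz":0,"jaw":2},
    {"x":3.5,"y":1.2,"z":0,"rx":0,"ry":0,"rz":0,"jaw":2},
  ],
)

```text
clock: 4.8
tool_pos: [0.5913, -0.0484, 0.246]
eef_rot: [0.707, 0.707, 0.0, 0.0]
contact_force: [-0.8, -0.3, -0.8]
opening: 0.322
finger_force: 30.0
```

send_rows(
  motion=[
    {"x":3.5,"y":1.2,"z":0,"rx":0,"ry":0,"rz":0,"jaw":2},
    {"x":3.5,"y":1.2,"z":0,"rx":0,"ry":0,"rz":0,"jaw":2},
    {"x":3,"y":1,"z":0,"rx":0,"ry":0,"rz":0,"jaw":2},
    {"x":2,"y":0.6,"z":0,"rx":0,"ry":0,"rz":0,"jaw":2},
    {"x":0.5,"y":0,"z":0,"rx":0,"ry":0,"rz":0,"jaw":2},
  ],
)

```text
clock: 5.3
tool_pos: [0.6313, 0.0791, 0.2458]
eef_rot: [0.705, 0.709, 0.002, -0.001]
contact_force: [0.4, 0.2, -1.1]
opening: 0.322
finger_force: 30.0
```

send_rows(
  motion=[
    {"x":0,"y":0,"z":0,"rx":0,"ry":0,"rz":-0.1,"jaw":2},
    {"x":0,"y":0,"z":0,"rx":0,"ry":0,"rz":-0.1,"jaw":2},
    {"x":0,"y":0,"z":0,"rx":0,"ry":0,"rz":-0.1,"jaw":2},
    {"x":0,"y":0,"z":0,"rx":0,"ry":0,"rz":-0.035,"jaw":2},
    {"x":0,"y":0,"z":0,"rx":0,"ry":0,"rz":0,"jaw":2},
  ],
)

```text
clock: 5.8
tool_pos: [0.6308, 0.0737, 0.2452]
eef_rot: [0.58, 0.814, -0.0, 0.0]
contact_force: [0.2, 0.4, 0.0]
opening: 0.32
finger_force: 30.0
```

send_rows(
  motion=[
    {"x":0,"y":0,"z":0,"rx":0,"ry":0,"rz":0,"jaw":2},
    {"x":0,"y":0,"z":0,"rx":0,"ry":0,"rz":0,"jaw":2},
    {"x":0,"y":0,"z":0,"rx":0,"ry":0,"rz":0,"jaw":2},
    {"x":0,"y":0,"z":0,"rx":0,"ry":0,"rz":0,"jaw":2},
    {"x":0,"y":0,"z":0,"rx":0,"ry":0,"rz":0,"jaw":2},
  ],
)

```text
clock: 6.3
tool_pos: [0.631, 0.0751, 0.2447]
eef_rot: [0.579, 0.815, -0.0, 0.0]
contact_force: [-0.1, 1.2, -0.8]
opening: 0.32
finger_force: 30.0
```

Run:
```python
from h import *
snap("wrist","w3");snap("scene","s3");snap("side","d3"); s=get_state(); print(s["clock"],s["tool_pos"],R.from_quat(s["eef_rot"]).as_matrix().round(3),s["opening"],s["finger_force"],s["q"].round(2),s["contact_force"])
```

```text
6.45 [0.63100741 0.07507431 0.24471637] [[-0.329  0.944  0.   ]
 [ 0.944  0.329 -0.   ]
 [-0.     0.    -1.   ]] 0.3197482356927073 29.999992847442627 [-0.04  0.72 -0.29  1.53  0.23  0.93 -0.06] [ 0.23589286  0.07541162 -0.359599  ]
```

View pics/w3.png

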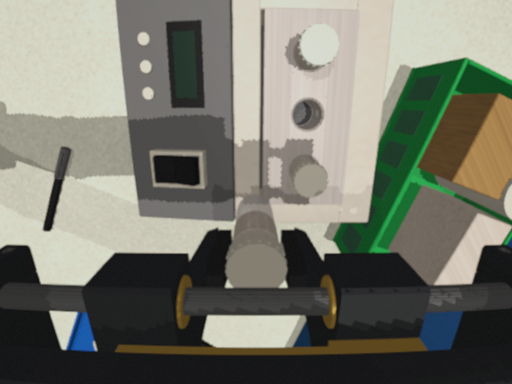

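The wrist view shows the tube held upright, its cap at (256,262). The empty middle well is at (307,114), between the caps at (319,45) and (311,178), and the rocker is at (178,170). I'll rectify the patches onto their known planes to refine these positions.

```bash
cat >> h.py <<'E'
def patch(s,c,z,yaw,half=.03,n=200,ch=True):
    # columns: +incubator x to right, rows: +y up
    g=(np.arange(n)+.5)/n*2*half-half; X,Y=np.meshgrid(g,-g)
    P=np.stack([c[0]+X*np.cos(yaw)-Y*np.sin(yaw),c[1]+X*np.sin(yaw)+Y*np.cos(yaw),0*X+z],-1).reshape(-1,3)
    uv=proj(s,P).reshape(n,n,2).astype(np.float32)
    return cv2.remap(s["img"],uv[...,0],uv[...,1],cv2.INTER_CUBIC)
def circ(im,r,c,z,half=.03,yaw=.335):
    # best circle of radius r by radial gradient
    n=im.shape[0];g=cv2.GaussianBlur(cv2.cvtColor(im,cv2.COLOR_RGB2GRAY).astype(float),(0,0),2)
    gx,gy=cv2.Sobel(g,-1,1,0),cv2.Sobel(g,-1,0,1);t=np.linspace(0,2*np.pi,72,endpoint=False);b=(-1,)
    for rr in np.arange(r-.0015,r+.0016,.0005):
      R_=rr*n/2/half
      for cx in np.arange(n/2-35,n/2+36):
        for cy in np.arange(n/2-35,n/2+36):
          x=(cx+R_*np.cos(t)).astype(int).clip(0,n-1);y=(cy+R_*np.sin(t)).astype(int).clip(0,n-1)
          d=gx[y,x]*np.cos(t)+gy[y,x]*np.sin(t);v=abs(np.clip(d,-60,60).mean())
          if v>b[0]: b=(v,cx,cy,rr)
    v,cx,cy,rr=b;k=2*half/n;X=(cx-n/2)*k;Y=-(cy-n/2)*k
    return np.array([c[0]+X*np.cos(yaw)-Y*np.sin(yaw),c[1]+X*np.sin(yaw)+Y*np.cos(yaw)]),rr,v,(cx,cy)
E
python3 - <<'E'
from h import *
w0,w3,a,b=load("wrist0"),load("w3"),load("scene0"),load("side0")
out=[]
def do(name,s,c,z,r):
    p=patch(s,c,z,.335)
    if r:
        q=circ(p,r,c,z);print(name,q[0].round(4),round(q[1],4),round(q[2],1));p=p.copy();cv2.circle(p,(int(q[3][0]),int(q[3][1])),int(q[1]/.0003),(255,0,0),1)
    cv2.putText(p,name,(3,14),0,.45,(0,0,255),1);out.append(p)
m=(.655,.156);cr=(.672,.105);cl=(.6365,.2067);sw=(.551,.062)
do("hole w3",w3,m,.102,.0155);do("hole w0",w0,m,.102,.0155);do("capL w3",w3,cl,.144,.0155);do("capR w3",w3,cr,.144,.0155)
do("capR w0",w0,cr,.144,.0155);do("held w3",w3,(.631,.075),.261,.0155);do("hole side",b,m,.102,.0155);do("capL sc",a,cl,.144,.0155)
do("sw w3 .105",w3,sw,.105,0);do("sw w0 .105",w0,sw,.105,0);do("sw scene",a,sw,.105,0);do("sw side",b,sw,.105,0)
cv2.imwrite("pics/rect.png",np.vstack([np.hstack(out[i:i+4]) for i in(0,4,8)])[...,::-1])
E
```

```text
hole w3 [0.6552 0.1554] 0.0145 59.5
hole w0 [0.656  0.1541] 0.014 43.8
capL w3 [0.6374 0.2067] 0.0145 39.0
capR w3 [0.671  0.1034] 0.014 17.9
capR w0 [0.6728 0.1027] 0.0145 37.3
held w3 [0.6295 0.0792] 0.0155 31.9
hole side [0.6558 0.1556] 0.014 32.0
capL sc [0.6383 0.2051] 0.014 20.8
```

View pics/rect.png

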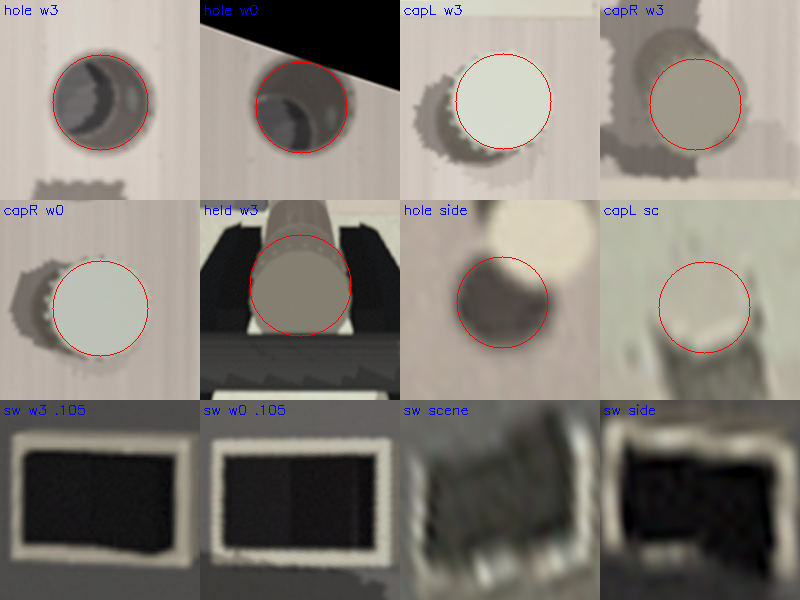

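Rectified, the well's mouth centre comes out at (0.656, 0.1556) in three views, and the held cap is on the TCP axis to within about 0.5 mm. The rocker collar is near (0.551, 0.062). Moving over the well.

send_rows(
  motion=[
    {"x":0.8,"y":0.6,"z":0,"rx":0,"ry":0,"rz":0,"jaw":2},
    {"x":2,"y":1.5,"z":0,"rx":0,"ry":0,"rz":0,"jaw":2},
    {"x":2,"y":1.5,"z":0,"rx":0,"ry":0,"rz":0,"jaw":2},
    {"x":1.4,"y":1,"z":0,"rx":0,"ry":0,"rz":0,"jaw":2},
    {"x":0.58,"y":0.41,"z":0,"rx":0,"ry":0,"rz":0,"jaw":2},
  ],
)

```text
clock: 6.95
tool_pos: [0.656, 0.1588, 0.2446]
eef_rot: [0.578, 0.816, 0.001, -0.001]
contact_force: [-0.6, 0.6, -0.5]
opening: 0.321
finger_force: 30.0
```

send_rows(
  motion=[
    {"x":0,"y":0,"z":0,"rx":0,"ry":0,"rz":0,"jaw":2},
    {"x":0,"y":0,"z":0,"rx":0,"ry":0,"rz":0,"jaw":2},
    {"x":0,"y":0,"z":0,"rx":0,"ry":0,"rz":0,"jaw":2},
    {"x":0,"y":0,"z":0,"rx":0,"ry":0,"rz":0,"jaw":2},
    {"x":0,"y":0,"z":0,"rx":0,"ry":0,"rz":0,"jaw":2},
  ],
)

```text
clock: 7.45
tool_pos: [0.6561, 0.1547, 0.2449]
eef_rot: [0.58, 0.815, -0.0, 0.0]
contact_force: [-0.9, 0.2, -0.1]
opening: 0.319
finger_force: 30.0
```

Run:
```python
from h import *
for n in("scene","side"): snap(n,n+"4")
s=get_state(); M=R.from_quat(s["eef_rot"]).as_matrix(); p=s["tool_pos"]; print(s["clock"],p,s["contact_force"],M.round(4).tolist())
d=np.array([.656-p[0],.1556-p[1],0]);print("shift tool cm",(M.T@d*100).round(2))
print("caps view check, held cap proj",[proj(load(t),[p[0],p[1],p[2]+.0162]).round(1).tolist() for t in("scene4","side4")])
```

```text
7.55 [0.65605486 0.15510741 0.24483563] [-0.45946019  0.33622999 -1.32528901] [[-0.3283, 0.9446, 0.0001], [0.9446, 0.3283, -0.0001], [-0.0001, 0.0001, -1.0]]
shift tool cm [ 0.05  0.01 -0.  ]
caps view check, held cap proj [[[344.8, 126.9]], [[177.3, 176.8]]]
```

send_rows(
  motion=[
    {"x":0.05,"y":0,"z":0.8,"rx":0,"ry":0,"rz":0,"jaw":2},
    {"x":0,"y":0,"z":1.5,"rx":0,"ry":0,"rz":0,"jaw":2},
    {"x":0,"y":0,"z":1.8,"rx":0,"ry":0,"rz":0,"jaw":2},
    {"x":0,"y":0,"z":1.5,"rx":0,"ry":0,"rz":0,"jaw":2},
    {"x":0,"y":0,"z":0.6,"rx":0,"ry":0,"rz":0,"jaw":2},
  ],
)

```text
clock: 8.05
tool_pos: [0.6547, 0.1556, 0.1805]
eef_rot: [0.579, 0.815, -0.001, -0.001]
contact_force: [0.0, -0.9, -1.2]
opening: 0.322
finger_force: 30.0
```

send_rows(
  motion=[
    {"x":0,"y":0,"z":0.3,"rx":0,"ry":0,"rz":0,"jaw":2},
    {"x":0,"y":0,"z":0.3,"rx":0,"ry":0,"rz":0,"jaw":2},
    {"x":0,"y":0,"z":0.3,"rx":0,"ry":0,"rz":0,"jaw":2},
    {"x":0,"y":0,"z":0.3,"rx":0,"ry":0,"rz":0,"jaw":2},
    {"x":0,"y":0,"z":0.3,"rx":0,"ry":0,"rz":0,"jaw":2},
  ],
)

```text
clock: 8.55
tool_pos: [0.6561, 0.1561, 0.1679]
eef_rot: [0.579, 0.815, 0.0, 0.0]
contact_force: [-0.3, -0.4, -0.9]
opening: 0.323
finger_force: 30.0
```

Foot is about 10 mm inside with no side force. Continuing in small steps.

send_rows(
  motion=[
    {"x":0,"y":0,"z":0.2,"rx":0,"ry":0,"rz":0,"jaw":2},
    {"x":0,"y":0,"z":0.2,"rx":0,"ry":0,"rz":0,"jaw":2},
    {"x":0,"y":0,"z":0.2,"rx":0,"ry":0,"rz":0,"jaw":2},
    {"x":0,"y":0,"z":0.2,"rx":0,"ry":0,"rz":0,"jaw":2},
    {"x":0,"y":0,"z":0.2,"rx":0,"ry":0,"rz":0,"jaw":2},
  ],
)

```text
clock: 9.05
tool_pos: [0.6559, 0.156, 0.1576]
eef_rot: [0.579, 0.815, 0.0, 0.0]
contact_force: [0.2, 0.0, 0.4]
opening: 0.323
finger_force: 30.0
```

send_rows(
  motion=[
    {"x":0,"y":0,"z":0.2,"rx":0,"ry":0,"rz":0,"jaw":2},
    {"x":0,"y":0,"z":0.2,"rx":0,"ry":0,"rz":0,"jaw":2},
    {"x":0,"y":0,"z":0.2,"rx":0,"ry":0,"rz":0,"jaw":2},
    {"x":0,"y":0,"z":0.2,"rx":0,"ry":0,"rz":0,"jaw":2},
    {"x":0,"y":0,"z":0.2,"rx":0,"ry":0,"rz":0,"jaw":2},
  ],
)

```text
clock: 9.55
tool_pos: [0.6559, 0.156, 0.1476]
eef_rot: [0.579, 0.815, 0.0, 0.0]
contact_force: [0.1, -0.1, 1.1]
opening: 0.324
finger_force: 30.0
```

send_rows(
  motion=[
    {"x":0,"y":0,"z":0.2,"rx":0,"ry":0,"rz":0,"jaw":2},
    {"x":0,"y":0,"z":0.2,"rx":0,"ry":0,"rz":0,"jaw":2},
    {"x":0,"y":0,"z":0.2,"rx":0,"ry":0,"rz":0,"jaw":2},
    {"x":0,"y":0,"z":0.2,"rx":0,"ry":0,"rz":0,"jaw":2},
    {"x":0,"y":0,"z":0.2,"rx":0,"ry":0,"rz":0,"jaw":2},
  ],
)

```text
clock: 10.05
tool_pos: [0.6558, 0.156, 0.1377]
eef_rot: [0.579, 0.815, 0.0, 0.0]
contact_force: [0.4, -0.9, 1.9]
opening: 0.316
finger_force: 30.0
```

send_rows(
  motion=[
    {"x":0,"y":0,"z":0.2,"rx":0,"ry":0,"rz":0,"jaw":2},
    {"x":0,"y":0,"z":0.2,"rx":0,"ry":0,"rz":0,"jaw":2},
    {"x":0,"y":0,"z":0.1,"rx":0,"ry":0,"rz":0,"jaw":2},
    {"x":0,"y":0,"z":0.1,"rx":0,"ry":0,"rz":0,"jaw":2},
    {"x":0,"y":0,"z":0.1,"rx":0,"ry":0,"rz":0,"jaw":2},
  ],
)

```text
clock: 10.55
tool_pos: [0.6559, 0.156, 0.1307]
eef_rot: [0.579, 0.815, -0.0, 0.0]
contact_force: [-0.4, 0.0, 0.8]
opening: 0.321
finger_force: 30.0
```

send_rows(
  motion=[
    {"x":0,"y":0,"z":0.1,"rx":0,"ry":0,"rz":0,"jaw":2},
    {"x":0,"y":0,"z":0.1,"rx":0,"ry":0,"rz":0,"jaw":2},
    {"x":0,"y":0,"z":0.05,"rx":0,"ry":0,"rz":0,"jaw":2},
    {"x":0,"y":0,"z":0,"rx":0,"ry":0,"rz":0,"jaw":2},
    {"x":0,"y":0,"z":0,"rx":0,"ry":0,"rz":0,"jaw":2},
  ],
)

```text
clock: 11.05
tool_pos: [0.6559, 0.156, 0.1281]
eef_rot: [0.579, 0.815, -0.0, -0.0]
contact_force: [-0.3, 0.1, -1.1]
opening: 0.317
finger_force: 30.0
```

send_rows(
  motion=[
    {"x":0,"y":0,"z":0.05,"rx":0,"ry":0,"rz":0,"jaw":2},
    {"x":0,"y":0,"z":0,"rx":0,"ry":0,"rz":0,"jaw":2},
    {"x":0,"y":0,"z":0.05,"rx":0,"ry":0,"rz":0,"jaw":2},
    {"x":0,"y":0,"z":0,"rx":0,"ry":0,"rz":0,"jaw":2},
    {"x":0,"y":0,"z":0,"rx":0,"ry":0,"rz":0,"jaw":2},
  ],
)

```text
clock: 11.55
tool_pos: [0.656, 0.1561, 0.1277]
eef_rot: [0.579, 0.815, 0.0, 0.0]
contact_force: [-1.3, -0.8, 5.9]
opening: 0.321
finger_force: 30.0
```

send_rows(
  motion=[
    {"x":0,"y":0,"z":0.05,"rx":0,"ry":0,"rz":0,"jaw":2},
    {"x":0,"y":0,"z":0,"rx":0,"ry":0,"rz":0,"jaw":2},
    {"x":0,"y":0,"z":0,"rx":0,"ry":0,"rz":0,"jaw":2},
    {"x":0,"y":0,"z":0,"rx":0,"ry":0,"rz":0,"jaw":2},
    {"x":0,"y":0,"z":0,"rx":0,"ry":0,"rz":0,"jaw":2},
  ],
)

```text
clock: 12.05
tool_pos: [0.6562, 0.1561, 0.1277]
eef_rot: [0.579, 0.815, 0.0, 0.0]
contact_force: [-1.7, -1.0, 7.3]
opening: 0.32
finger_force: 30.0
```

Seated: z is blocked at 0.1277 against an expected 0.1278, with about 7 N of pressing force. Releasing and rising.

send_rows(
  motion=[
    {"x":0,"y":0,"z":0,"rx":0,"ry":0,"rz":0,"jaw":3.5},
    {"x":0,"y":0,"z":0,"rx":0,"ry":0,"rz":0,"jaw":4.5},
    {"x":0,"y":0,"z":0,"rx":0,"ry":0,"rz":0,"jaw":5.5},
    {"x":0,"y":0,"z":0,"rx":0,"ry":0,"rz":0,"jaw":5.5},
    {"x":0,"y":0,"z":0,"rx":0,"ry":0,"rz":0,"jaw":5.5},
  ],
)

```text
clock: 12.55
tool_pos: [0.6559, 0.156, 0.1265]
eef_rot: [0.579, 0.815, -0.0, -0.0]
contact_force: [0.3, 0.3, 0.1]
opening: 0.624
finger_force: 0.0
```

send_rows(
  motion=[
    {"x":0,"y":0,"z":-0.5,"rx":0,"ry":0,"rz":0,"jaw":5.5},
    {"x":0,"y":0,"z":-1.5,"rx":0,"ry":0,"rz":0,"jaw":5.5},
    {"x":0,"y":0,"z":-2.5,"rx":0,"ry":0,"rz":0,"jaw":5.5},
    {"x":0,"y":0,"z":-2,"rx":0,"ry":0,"rz":0,"jaw":5.5},
    {"x":0,"y":0,"z":-1,"rx":0,"ry":0,"rz":0,"jaw":5.5},
  ],
)

```text
clock: 13.05
tool_pos: [0.6572, 0.1565, 0.2051]
eef_rot: [0.579, 0.815, 0.002, 0.001]
contact_force: [0.4, 0.8, 0.3]
opening: 0.625
finger_force: 0.0
```

send_rows(
  motion=[
    {"x":-1,"y":-1,"z":0,"rx":0,"ry":0,"rz":0,"jaw":3},
    {"x":-3,"y":-1.5,"z":0,"rx":0,"ry":0,"rz":0,"jaw":2},
    {"x":-3,"y":-1.5,"z":0,"rx":0,"ry":0,"rz":0,"jaw":1},
    {"x":-2,"y":-1,"z":0,"rx":0,"ry":0,"rz":0,"jaw":0},
    {"x":-1,"y":-0.5,"z":0,"rx":0,"ry":0,"rz":0,"jaw":0},
  ],
)

```text
clock: 13.55
tool_pos: [0.6366, 0.0401, 0.202]
eef_rot: [0.581, 0.814, -0.001, 0.001]
contact_force: [-0.7, -1.1, 0.3]
opening: 0.193
finger_force: 0.0
```

send_rows(
  motion=[
    {"x":-0.5,"y":-0.5,"z":0,"rx":0,"ry":0,"rz":0,"jaw":0},
    {"x":0,"y":0,"z":0,"rx":0,"ry":0,"rz":0,"jaw":0},
    {"x":0,"y":0,"z":0,"rx":0,"ry":0,"rz":0,"jaw":0},
    {"x":0,"y":0,"z":0,"rx":0,"ry":0,"rz":0,"jaw":0},
    {"x":0,"y":0,"z":0,"rx":0,"ry":0,"rz":0,"jaw":0},
  ],
)

```text
clock: 14.05
tool_pos: [0.6338, 0.0385, 0.2017]
eef_rot: [0.579, 0.816, 0.0, -0.0]
contact_force: [0.4, 0.1, 0.5]
opening: 0.003
finger_force: 0.0
```

Run:
```python
from h import *
w,a,b=snap("wrist","w5"),snap("scene","s5"),snap("side","d5")
s=get_state();print(s["clock"],s["tool_pos"],R.from_quat(s["eef_rot"]).as_matrix().round(3).tolist(),s["opening"],s["contact_force"])
m=(.656,.156);P=patch(w,m,.144,.335);print("cap",circ(P,.0155,m,.144)[:3])
def c(i,x,y,w=120,h=90): return cv2.resize(i[y:y+h,x:x+w],(400,300),interpolation=cv2.INTER_CUBIC)
q=[cv2.resize(w["img"],(400,300)),c(a["img"],262,140),c(b["img"],145,180)]
sw=(.551,.062);q.append(cv2.resize(np.hstack([patch(w,sw,.105,.32,half=.04),patch(w,sw,.095,.32,half=.04)]),(400,200)))
q[3]=np.vstack([q[3],np.zeros((100,400,3),np.uint8)])
cv2.imwrite("pics/c5.png",np.vstack([np.hstack(q[:2]),np.hstack(q[2:])])[...,::-1])
```

```text
14.2 [0.63376829 0.03763771 0.20171392] [[-0.329, 0.944, 0.0], [0.944, 0.329, 0.0], [0.0, 0.0, -1.0]] 0.006975716406179542 [0.69093918 0.19890118 1.38937227]
cap (array([0.65582788, 0.15466945]), np.float64(0.0145), np.float64(41.698469637635235))
```

View pics/c5.png

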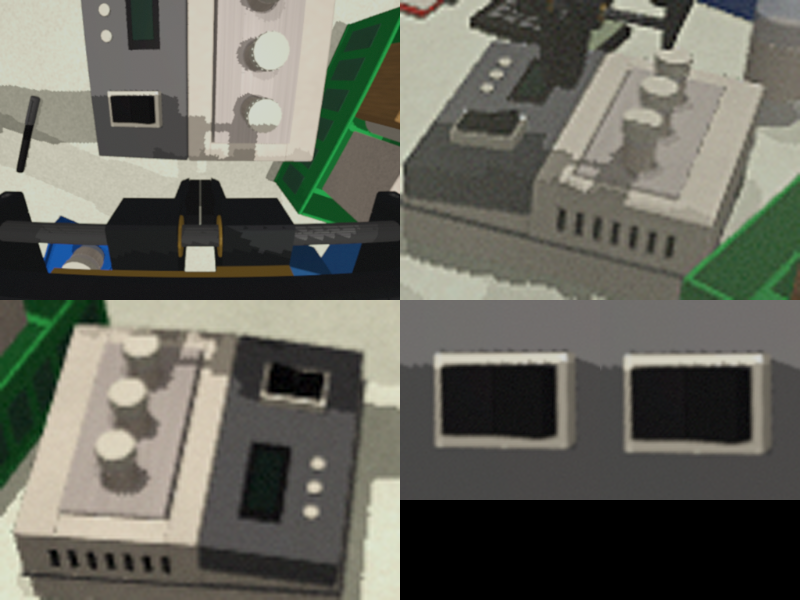

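The picture shows the three caps at equal height in the wells, so the tube is seated and free, and the rocker still has its far half raised. Across the four views the switch centre comes to about (0.5507, 0.0616) with the rim at z≈0.103. The press point, 18 mm behind that, is (0.568, 0.067). Moving above it with the jaws shut.

send_rows(
  motion=[
    {"x":0.5,"y":-0.5,"z":0,"rx":0,"ry":0,"rz":0,"jaw":0},
    {"x":1.5,"y":-1.6,"z":0,"rx":0,"ry":0,"rz":0,"jaw":0},
    {"x":1.6,"y":-1.7,"z":0,"rx":0,"ry":0,"rz":0,"jaw":0},
    {"x":1,"y":-1.1,"z":0,"rx":0,"ry":0,"rz":0,"jaw":0},
    {"x":0.35,"y":-0.36,"z":0,"rx":0,"ry":0,"rz":0,"jaw":0},
  ],
)

```text
clock: 14.7
tool_pos: [0.5659, 0.0677, 0.2019]
eef_rot: [0.578, 0.816, -0.0, -0.001]
contact_force: [0.2, -0.7, 0.4]
opening: 0.001
finger_force: 0.0
```

send_rows(
  motion=[
    {"x":0,"y":0,"z":0.5,"rx":0,"ry":0,"rz":0,"jaw":0},
    {"x":0,"y":0,"z":1.5,"rx":0,"ry":0,"rz":0,"jaw":0},
    {"x":0,"y":0,"z":1.7,"rx":0,"ry":0,"rz":0,"jaw":0},
    {"x":0,"y":0,"z":1.2,"rx":0,"ry":0,"rz":0,"jaw":0},
    {"x":0,"y":0,"z":0.5,"rx":0,"ry":0,"rz":0,"jaw":0},
  ],
)

```text
clock: 15.2
tool_pos: [0.5677, 0.066, 0.1462]
eef_rot: [0.58, 0.815, -0.001, -0.0]
contact_force: [-0.3, 0.6, -0.3]
opening: 0.01
finger_force: 0.0
```

send_rows(
  motion=[
    {"x":0,"y":0,"z":0,"rx":0,"ry":0,"rz":0,"jaw":0},
    {"x":0,"y":0,"z":0,"rx":0,"ry":0,"rz":0,"jaw":0},
    {"x":0,"y":0,"z":0,"rx":0,"ry":0,"rz":0,"jaw":0},
    {"x":0,"y":0,"z":0,"rx":0,"ry":0,"rz":0,"jaw":0},
    {"x":0,"y":0,"z":0,"rx":0,"ry":0,"rz":0,"jaw":0},
  ],
)

```text
clock: 15.7
tool_pos: [0.568, 0.0666, 0.1482]
eef_rot: [0.579, 0.815, 0.0, 0.0]
contact_force: [-0.7, 0.2, 0.2]
opening: 0.005
finger_force: 0.0
```

Run:
```python
from h import *
w=snap("wrist","w6");s=get_state();M=R.from_quat(s["eef_rot"]).as_matrix();p=s["tool_pos"];print(s["clock"],p,s["contact_force"])
print((M.T@(np.array([.5678,.0673,p[2]])-p)*100).round(2))
# dark paddle / bright collar columns near the tip (incubator axes patch, z .103)
P=cv2.cvtColor(patch(w,(.5507,.0616),.103,.32,half=.045,n=90),cv2.COLOR_RGB2GRAY)
for r in range(0,60,3): print(''.join(' .:-=+*#%@'[min(9,v//22)] for v in P[r]))
```

```text
15.75 [0.567985   0.06658557 0.14810423] [ 0.18638225 -0.1499595   0.96189424]
[ 0.07  0.01 -0.  ]
----------------------------------------------==++++++++++++++++++++++++++++++++++++++++++
-------------------------------------------------==+++++++++++++++++++++++++++++++++++++++
---------------------------------------------------------------------------=++++++++++++++
----------------------------------------------------------------------------=+++++++++++++
--------------------------------------------------------------------------------==---==+=-
------------------------------------------------------------------------------------------
------------------------------------------------------------------------------------------
----------------------------------------------------------------------------===-=+===--===
------------------=+++++++++++++++++++++++++++++++++++++++++++++++++++++=--=++++++++++++++
-----------------+*################################*********************+---=+++++++++++++
-------:::::-----=*#*=:..........:::::::-------------====+++++++++++**#*+-:-=+++++++++++++
----:-::::::::::-=**+. ..  . ...  .  ..  .                         .=++++-::-==+++++++++++
-----::::::::::::=**+.    . . . .     . .      .                   .=+++=-:-=====+++++++++
----:::::::::::::-++=.   .. ..     .  ...                          .=+++=-::-=============
-----::::::::::::-++=.                                             .-+++=-:-==============
----:::::::::::::-+++.                                             .-+++=-::-=============
-----::::::::::::-++=.                                             .-++++-:::::---==---===
----:::::::::::::-++=.                                             .-++++:.:::::::::::::::
-----::::::::::::-++=.                         ..  ..  .                .........:::::::::
----:::::::::::::-+++:                       .........       .         .  ........::::::::
```

The collar now spans 56 mm, centred on the estimate. Feeling downward.

send_rows(
  motion=[
    {"x":0.07,"y":0,"z":0.3,"rx":0,"ry":0,"rz":0,"jaw":0},
    {"x":0,"y":0,"z":0.3,"rx":0,"ry":0,"rz":0,"jaw":0},
    {"x":0,"y":0,"z":0.2,"rx":0,"ry":0,"rz":0,"jaw":0},
    {"x":0,"y":0,"z":0.2,"rx":0,"ry":0,"rz":0,"jaw":0},
    {"x":0,"y":0,"z":0.1,"rx":0,"ry":0,"rz":0,"jaw":0},
  ],
)

```text
clock: 16.25
tool_pos: [0.5674, 0.0672, 0.1364]
eef_rot: [0.579, 0.815, -0.0, -0.0]
contact_force: [0.4, -0.6, 0.4]
opening: 0.001
finger_force: 0.0
```

send_rows(
  motion=[
    {"x":0,"y":0,"z":0.1,"rx":0,"ry":0,"rz":0,"jaw":0},
    {"x":0,"y":0,"z":0.1,"rx":0,"ry":0,"rz":0,"jaw":0},
    {"x":0,"y":0,"z":0.1,"rx":0,"ry":0,"rz":0,"jaw":0},
    {"x":0,"y":0,"z":0.1,"rx":0,"ry":0,"rz":0,"jaw":0},
    {"x":0,"y":0,"z":0.1,"rx":0,"ry":0,"rz":0,"jaw":0},
  ],
)

```text
clock: 16.75
tool_pos: [0.5676, 0.0672, 0.1317]
eef_rot: [0.579, 0.815, 0.0, 0.0]
contact_force: [-0.4, -0.8, -0.0]
opening: 0.006
finger_force: 0.0
```

send_rows(
  motion=[
    {"x":0,"y":0,"z":0.1,"rx":0,"ry":0,"rz":0,"jaw":0},
    {"x":0,"y":0,"z":0.1,"rx":0,"ry":0,"rz":0,"jaw":0},
    {"x":0,"y":0,"z":0.1,"rx":0,"ry":0,"rz":0,"jaw":0},
    {"x":0,"y":0,"z":0,"rx":0,"ry":0,"rz":0,"jaw":0},
    {"x":0,"y":0,"z":0,"rx":0,"ry":0,"rz":0,"jaw":0},
  ],
)

```text
clock: 17.25
tool_pos: [0.5676, 0.0672, 0.1287]
eef_rot: [0.579, 0.815, 0.0, 0.0]
contact_force: [-0.5, -0.0, -0.4]
opening: 0.004
finger_force: 0.0
```

send_rows(
  motion=[
    {"x":0,"y":0,"z":0.1,"rx":0,"ry":0,"rz":0,"jaw":0},
    {"x":0,"y":0,"z":0.1,"rx":0,"ry":0,"rz":0,"jaw":0},
    {"x":0,"y":0,"z":0,"rx":0,"ry":0,"rz":0,"jaw":0},
    {"x":0,"y":0,"z":0,"rx":0,"ry":0,"rz":0,"jaw":0},
    {"x":0,"y":0,"z":0,"rx":0,"ry":0,"rz":0,"jaw":0},
  ],
)

```text
clock: 17.75
tool_pos: [0.568, 0.0674, 0.1272]
eef_rot: [0.579, 0.815, 0.0, 0.0]
contact_force: [-0.8, 0.4, 5.2]
opening: 0.007
finger_force: 2.6
```

Contact at about z 0.1275, as predicted. Pressing on.

send_rows(
  motion=[
    {"x":0,"y":0,"z":0.05,"rx":0,"ry":0,"rz":0,"jaw":0},
    {"x":0,"y":0,"z":0.05,"rx":0,"ry":0,"rz":0,"jaw":0},
    {"x":0,"y":0,"z":0.05,"rx":0,"ry":0,"rz":0,"jaw":0},
    {"x":0,"y":0,"z":0,"rx":0,"ry":0,"rz":0,"jaw":0},
    {"x":0,"y":0,"z":0,"rx":0,"ry":0,"rz":0,"jaw":0},
  ],
)

```text
clock: 18.25
tool_pos: [0.5688, 0.0677, 0.1257]
eef_rot: [0.579, 0.815, 0.001, 0.001]
contact_force: [2.4, 0.8, 4.7]
opening: 0.005
finger_force: 2.6
```

send_rows(
  motion=[
    {"x":0,"y":0,"z":0.05,"rx":0,"ry":0,"rz":0,"jaw":0},
    {"x":0,"y":0,"z":0.05,"rx":0,"ry":0,"rz":0,"jaw":0},
    {"x":0,"y":0,"z":0.05,"rx":0,"ry":0,"rz":0,"jaw":0},
    {"x":0,"y":0,"z":0,"rx":0,"ry":0,"rz":0,"jaw":0},
    {"x":0,"y":0,"z":0,"rx":0,"ry":0,"rz":0,"jaw":0},
  ],
)

```text
clock: 18.75
tool_pos: [0.566, 0.0667, 0.123]
eef_rot: [0.579, 0.815, -0.001, -0.001]
contact_force: [-0.2, 0.3, 0.5]
opening: 0.002
finger_force: 0.3
```

send_rows(
  motion=[
    {"x":0,"y":0,"z":0.05,"rx":0,"ry":0,"rz":0,"jaw":0},
    {"x":0,"y":0,"z":0.05,"rx":0,"ry":0,"rz":0,"jaw":0},
    {"x":0,"y":0,"z":0,"rx":0,"ry":0,"rz":0,"jaw":0},
    {"x":0,"y":0,"z":0,"rx":0,"ry":0,"rz":0,"jaw":0},
    {"x":0,"y":0,"z":0,"rx":0,"ry":0,"rz":0,"jaw":0},
  ],
)

```text
clock: 19.25
tool_pos: [0.5674, 0.0671, 0.1226]
eef_rot: [0.579, 0.815, -0.0, -0.0]
contact_force: [0.2, 0.6, 0.4]
opening: 0.006
finger_force: 0.0
```

The force dropped to about 0, so the rocker is at or past dead centre. Following it down to feel the hard stop.

send_rows(
  motion=[
    {"x":0,"y":0,"z":0.05,"rx":0,"ry":0,"rz":0,"jaw":0},
    {"x":0,"y":0,"z":0.05,"rx":0,"ry":0,"rz":0,"jaw":0},
    {"x":0,"y":0,"z":0,"rx":0,"ry":0,"rz":0,"jaw":0},
    {"x":0,"y":0,"z":0,"rx":0,"ry":0,"rz":0,"jaw":0},
    {"x":0,"y":0,"z":0,"rx":0,"ry":0,"rz":0,"jaw":0},
  ],
)

```text
clock: 19.75
tool_pos: [0.5676, 0.0673, 0.1217]
eef_rot: [0.579, 0.815, 0.0, 0.0]
contact_force: [-0.4, 0.2, 0.8]
opening: 0.006
finger_force: 0.0
```

send_rows(
  motion=[
    {"x":0,"y":0,"z":0.05,"rx":0,"ry":0,"rz":0,"jaw":0},
    {"x":0,"y":0,"z":0.05,"rx":0,"ry":0,"rz":0,"jaw":0},
    {"x":0,"y":0,"z":0,"rx":0,"ry":0,"rz":0,"jaw":0},
    {"x":0,"y":0,"z":0,"rx":0,"ry":0,"rz":0,"jaw":0},
    {"x":0,"y":0,"z":0,"rx":0,"ry":0,"rz":0,"jaw":0},
  ],
)

```text
clock: 20.25
tool_pos: [0.5677, 0.0672, 0.1213]
eef_rot: [0.579, 0.815, 0.0, 0.0]
contact_force: [-1.4, -0.9, 4.9]
opening: 0.006
finger_force: 2.7
```

send_rows(
  motion=[
    {"x":0,"y":0,"z":0.05,"rx":0,"ry":0,"rz":0,"jaw":0},
    {"x":0,"y":0,"z":0,"rx":0,"ry":0,"rz":0,"jaw":0},
    {"x":0,"y":0,"z":0,"rx":0,"ry":0,"rz":0,"jaw":0},
    {"x":0,"y":0,"z":0,"rx":0,"ry":0,"rz":0,"jaw":0},
    {"x":0,"y":0,"z":0,"rx":0,"ry":0,"rz":0,"jaw":0},
  ],
)

```text
clock: 20.75
tool_pos: [0.5677, 0.0673, 0.1212]
eef_rot: [0.579, 0.815, 0.0, 0.0]
contact_force: [-1.1, -1.6, 8.4]
opening: 0.004
finger_force: 4.2
```

send_rows(
  motion=[
    {"x":0,"y":0,"z":-0.3,"rx":0,"ry":0,"rz":0,"jaw":0},
    {"x":0,"y":0,"z":-1,"rx":0,"ry":0,"rz":0,"jaw":0},
    {"x":0,"y":0,"z":-2.5,"rx":0,"ry":0,"rz":0,"jaw":0},
    {"x":0,"y":0,"z":-3,"rx":0,"ry":0,"rz":0,"jaw":0},
    {"x":0,"y":0,"z":-2,"rx":0,"ry":0,"rz":0,"jaw":0},
  ],
)

```text
clock: 21.25
tool_pos: [0.5681, 0.0674, 0.2105]
eef_rot: [0.579, 0.815, 0.001, 0.001]
contact_force: [-0.2, -0.0, -0.1]
opening: 0.005
finger_force: 0.0
```

send_rows(
  motion=[
    {"x":-2,"y":1,"z":0,"rx":0,"ry":0,"rz":0,"jaw":0},
    {"x":-3,"y":2,"z":0,"rx":0,"ry":0,"rz":0,"jaw":0},
    {"x":-3,"y":2,"z":0,"rx":0,"ry":0,"rz":0,"jaw":0},
    {"x":-1,"y":1,"z":0,"rx":0,"ry":0,"rz":0,"jaw":0},
    {"x":0,"y":0,"z":0,"rx":0,"ry":0,"rz":0,"jaw":0},
  ],
)

```text
clock: 21.75
tool_pos: [0.6553, -0.0002, 0.2083]
eef_rot: [0.581, 0.814, 0.0, 0.001]
contact_force: [-0.1, -0.2, 0.4]
opening: 0.005
finger_force: 0.0
```

send_rows(
  motion=[
    {"x":0,"y":0,"z":0,"rx":0,"ry":0,"rz":0,"jaw":0},
    {"x":0,"y":0,"z":0,"rx":0,"ry":0,"rz":0,"jaw":0},
    {"x":0,"y":0,"z":0,"rx":0,"ry":0,"rz":0,"jaw":0},
    {"x":0,"y":0,"z":0,"rx":0,"ry":0,"rz":0,"jaw":0},
    {"x":0,"y":0,"z":0,"rx":0,"ry":0,"rz":0,"jaw":0},
  ],
)

```text
clock: 22.25
tool_pos: [0.6536, 0.0024, 0.2084]
eef_rot: [0.579, 0.815, 0.0, 0.0]
contact_force: [0.4, -0.1, -0.6]
opening: 0.006
finger_force: 0.0
```

Run:
```python
from h import *
w,a,b=snap("wrist","w7"),snap("scene","s7"),snap("side","d7");s=get_state();print(s["clock"],s["tool_pos"],s["contact_force"])
# paddle tilt: render black-paddle outline rows, before (w5,w3) and after, in rim plane
for t in("w5","w7"):
  print(t);P=cv2.cvtColor(patch(load(t),(.5507,.0616),.103,.32,half=.035,n=70),cv2.COLOR_RGB2GRAY)
  for r in range(8,62,2): print(''.join(' .:-=+*#%@'[min(9,v//22)] for v in P[r]))
```

```text
22.4 [0.65373812 0.00202245 0.20826089] [0.70625876 0.90382081 0.82074143]
w5
==++=+++++++++++++++++++++=+++++++++++++++++++++++++++++++++++++++++++
=====+++++=+++++++++=+++++++++++++++++++++++++++++++++++++++++++++++++
+++==+=+=+++=++++++++=++++++++++++++++++++++++++++++++++++++++++++++++
=+=+=+++=======================================================+++++++
=====+++*%%#########################%%%%%%%%%%%%%%%%%%%%%%%%%#++++++++
=+=+=+=+#@@@@@@@@@@@@@@@@@@@@@@@@@@@@@@@@@@@@@%%@@@@@@@@@@@@@%*++--===
====--=+#@@%*****+++++++++++++==+++===++*+=+++===+++=-==++****+==-----
--------*#*:...                                         .-+***===-----
--------+*+:               .  .                         .-+***===-----
--------+*+:     .    .   .  .                           -+***===-----
--------+*+:             .                               -+**+===-----
--------=*+:         .  . .  . .                         -+**+===-----
--------+*+:        .      . .                           -+**+===-----
--------+*+:      .      .    .                          -+***===-----
--------=**:   .      .     
[... 2114 characters left out ...]
#-::::::::::::::::::::::. ......................:#@@%+++=====
========++-::::::::::::::::::::::....................... -#@%%+++=====
========++-::::::::::::::::::::::....................... -#%%%*++=====
========*#=::::::::::::::::::::::........................:*%@%*+++====
========*%@%%#####################%##%%%%%#############%##%@@%*+++====
========*%@@%%%%%%%%%%%%%%@%%%%%%%%%%%%@@@%@%@@@@@@@@@@@@@@@@%*++=====
========+******************************+++++++++++++++++++++++========
======================================================================
==-====================---===--====-==================================
-----------------------------------------------------------------=----
```

The far half no longer bulges over the collar and the near half now catches the light. With the hard stop felt at 8 N, the rocker is on. Nothing is touching the robot, so I'm handing in.

```bash
python3 -c "
from plant import *
print(finish_job())"
```

```text
the job is handed in; nothing more can be done
None
```

The tube is in the middle well, pressed to the floor at about 7 N and released; after that the rocker was pressed over onto its stop at about 8 N, and the job was handed in at about 22 s with no verdict returned.

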